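Lay out a stripped computer's parts in their nests

TASK

The fan, heat sink, speaker and battery pack taken out of a small computer lie loose on the repair bench. Put each one, the same way up as it lies now, into the grey-floored, white-rimmed nest made to its outline (square, wide rectangle, round, long rectangle), so that it lies flat on the nest's floor inside the rim. Leave the small amber jar standing where it is.

Things in the scene. Friction and masses are not known exactly. Their poses are not given: they have to be found in the camera images.
- fan_center (a point): Cooling fan: black square frame 50 x 50 mm, 20 mm tall, with a hub and blades on top, flat sides, about 45 g, lying flat on the bench. The point is its centre, 10 mm above its underside; x and y are square to its sides, z up. Goes into nest_square, any quarter turn.
- heatsink_center (a point): Aluminium heat sink with upright fins, 44 mm (its x) by 72 mm (its y), 28 mm tall, about 130 g; its two long sides are flat faces to grip, 44 mm apart. The point is its centre, 14 mm above its underside; z up. Goes into nest_wide, either way round.
- speaker_center (a point): Round loudspeaker, an upright-sided drum 50 mm in diameter and 24 mm tall, dark steel with a pale cone on top, about 120 g. The point is its centre, 12 mm above its underside; z is the drum's axis, up. Goes into nest_round.
- battery_center (a point): Battery pack, grey plastic bar with a pale label, 28 mm (its x) by 90 mm (its y), 22 mm tall, about 110 g. The point is its centre, 11 mm above its underside; z up. Goes into nest_long, either way round.
- nest_square: Nest for the fan: square recess 66 x 66 mm inside the rim, 78 x 78 mm outside; x and y are square to its sides. Fixed to the bench, turned up to about 0.45 rad. Like all four nests: a white raised rim 6 mm wide whose top is 6 mm above the bench, round a flat grey floor 3 mm above the bench (so the recess is 3 mm deep). Origin: centre of the nest on the bench surface, z up.
- nest_wide: Nest for the heat sink: rectangular recess 60 mm (its x) by 88 mm (its y) inside the rim, 72 x 100 mm outside. Fixed to the bench, turned up to about 0.45 rad. Like all four nests: a white raised rim 6 mm wide whose top is 6 mm above the bench, round a flat grey floor 3 mm above the bench (so the recess is 3 mm deep). Origin: centre of the nest on the bench surface, z up.
- nest_round: Nest for the speaker: round recess 66 mm in diameter inside the rim, 78 mm outside. Fixed to the bench, turned up to about 0.45 rad. Like all four nests: a white raised rim 6 mm wide whose top is 6 mm above the bench, round a flat grey floor 3 mm above the bench (so the recess is 3 mm deep). Origin: centre of the nest on the bench surface, z up.
- nest_long: Nest for the battery pack: long narrow recess 44 mm (its x) by 106 mm (its y) inside the rim, 56 x 118 mm outside. Fixed to the bench, turned up to about 0.45 rad. Like all four nests: a white raised rim 6 mm wide whose top is 6 mm above the bench, round a flat grey floor 3 mm above the bench (so the recess is 3 mm deep). Origin: centre of the nest on the bench surface, z up.
- jar_center (a point): Amber glass jar of flux with a black cap, 42 mm in diameter, 44 mm tall, loose, standing upright among the parts: to be left alone. The point is its centre, 22 mm above the bench; z up. (A shallow steel dish, 60 mm across and 16 mm tall, also stands among the parts; it is not listed. The parts, nests, jar and dish stand at least 110 mm apart, centre to centre.)
There are look-alikes about, which are no part of the job. What is shaped like the part that bears speaker_center but blue is not meant. Of the things that look like the part that bears jar_center, the middle-sized one is meant.

How it is judged:
By the outcome, as a careful person would: the job done as asked, in the order asked, and still so for the second after the job is handed in, with the robot touching nothing.
It also fails if it takes over 99 s, if anything falls off the work surface, if the arm or the gripper's body presses on something with over 40 N, if the wrist force passes 120 N, or if a joint passes its speed limit or range.

ROBOT

A 6-joint arm with a two-finger parallel gripper is mounted at the origin on the work surface. World frame = base frame: x ahead of the robot, y to its left, z up, the work surface at z = 0. Lengths are in m, angles in rad, forces in N, time in s.
With the tool pointing down it reaches from about 0.375 to 0.9 m from the base axis. Payload 3.1 kg.
Tool frame: the origin (TCP) lies between the finger pads; the fingertips stand 19 mm ahead of it and the grasp point (between the pads) is the TCP; z points along the fingers, y is the line along which they close (so a half turn about z gives the same grasp; the last joint's range is limited). The gripper opens to 87 mm and grips with 3 to 60 N. Pads are 19 mm wide; open, the fingers measure 117 mm over their backs; the gripper's body (75 mm by 190 mm) begins 51 mm behind the grasp point.
Start: joints at [-1.415, 0.527, 1.433, -0, 1.181, -0.178], TCP at [0.205, -0.59, 0.242] pointing down, gripper open.
Joint ranges: [-3.08, 3.08], [-0.75, 2.2], [0.22, 2.44], [-1.43, 4.57], [0, 2.65], [-2.85, 2.85]. Speed limits (rad/s): [2.79, 2.79, 3.14, 3.14, 3.14, 3.14].

INTERFACE

Orientations are given as a unit quaternion [x, y, z, w].
In Python, from rig import robot, camera, camera_info, hand_in gives the robot as it stands.
- The arm moves only by the shell command python3 -m handwheel 'ROWS' [FORCE]. ROWS is a JSON object of lists of equal length, an entry for each row: "hand": the opening, from 0 (shut) to 1 (fully open); "translation": the shift along the world's x, y, z in mm, a list of three; "turn": the turn, a rotation vector about the world's x, y, z in rad, a list of three. In form: {"hand": [hand, ...], "translation": [[tx, ty, tz], ...], "turn": [[ax, ay, az], ...]}. A call has 1 to 12 rows; each row is the pose to reach, as a shift and turn from the pose commanded when the call began; what a row does not reach only later rows make up. A row lasts 1/12 s, in which the tool goes at most 41.7 mm and 7.16 degrees, less where a joint would pass 70% of its speed; a pose out of reach is approached as far as the arm can. A call with a gripper value outside its range is refused whole. The fingers move at their own pace and stop on an object; FORCE is the grip in N (left out, the last holds). Time passes only in rows, so rows that repeat a pose let the fingers close. It gives the time, the measured TCP pose, the force, the opening and the grip force at its end, in the units of the state.
- robot.get_obs(): the state, without advancing time (a new reading comes with each control period).
- camera(name): name is "scene" or "top" or "wrist"; returns (picture, depth): 400x640x3 uint8, red, green, blue; 400x640 float32, m along the optical axis (not along the pixel's ray), 0 where there is no reading.
- camera_info(name): a dict with "vertical_fov" (degrees; the focal length in pixels is half the picture's height over the tangent of half this angle, whatever the lens; pixels are square), "cx", "cy" (the principal point, pixels), "world_from_camera" (4x4, takes a point from camera to world coordinates). Camera axes: x right, y down, z forward; pixel columns grow to the right and rows downward; lengths in m; the calibration is good to about 2 mm. A picture is of the moment at which its call begins: read the wrist's pose just before it. camera_info takes no time and is no camera call; for the wrist camera it gives the pose at the moment of the call.
- hand_in(): hands the job in; it is judged then, once.
The state is a dict: "time": time; "q": joint angles; "joint_velocities": joint speeds; "joint_torque": joint torques, N m; "position": TCP position; "tool_rot": TCP orientation; "ft_force": force on the tool from outside, world axes, zero at the start; "moment": the same for the moment, N m; "grip_width": finger opening in m; "grip_force": force on a finger pad.
Only numpy, scipy, OpenCV 4.12 (cv2) and the standard library are available. Lean on these libraries where they do the work, as an engineer would, in place of code of your own. Each camera call takes 0.05 s, during which the arm holds its last target. There are 200 camera calls.

## Working session

There is one attempt and no reset: what is moved stays moved. The work goes in short steps, Python scripts to look and compute and a shell command to move; the robot and the scene stay as the last step left them, time stands still between calls to the robot, and variables do not carry over. Pictures are saved under pics/ and viewed, at most 14 in all, crops included, and the job is handed in when it is done.

```bash
mkdir -p pics; ls; python3 - <<'E'
from rig import robot,camera,camera_info
import cv2,numpy as np
for n in("top","scene"):
    p,d=camera(n); cv2.imwrite(f"pics/{n}0.png",p[...,::-1]); np.save(f"{n}0_d.npy",d)
    i=camera_info(n); print(n,i)
print(robot.get_obs())
E
```

```text
pics
top {'vertical_fov': 54.77797905299311, 'cx': 315.1777742972355, 'cy': 197.6064043470451, 'world_from_camera': array([[ 0.01536627, -0.99294316,  0.11759148,  0.40019716],
       [-0.99964979, -0.01272203,  0.02320437, -0.03267569],
       [-0.02154462, -0.11790686, -0.99279092,  0.97817471],
       [ 0.        ,  0.        ,  0.        ,  1.        ]])}
scene {'vertical_fov': 53.015366322376586, 'cx': 319.90479974984567, 'cy': 199.43233342380304, 'world_from_camera': array([[-0.53118984,  0.48028364, -0.69797205,  1.16551065],
       [ 0.84689743,  0.32484902, -0.42099628,  0.39917305],
       [ 0.02453791, -0.81473968, -0.57930747,  0.62878975],
       [ 0.        ,  0.        ,  0.        ,  1.        ]])}
{'time': 0.1, 'q': array([-1.41449483e+00,  5.28361183e-01,  1.43374594e+00, -1.64276460e-07,
        1.18140630e+00, -1.78514290e-01]), 'joint_velocities': array([ 0.00044988, -0.00342116, -0.00399239,  0.00033993,  0.00060494,
        0.00086144]), 'joint_torque': array([-3.07801056e-04, -4.40985596e+01, -1.77150321e+01,  6.36008685e-02,
        5.34029771e-02, -4.54989049e-05]), 'position': array([ 0.20529497, -0.589676  ,  0.24068582]), 'tool_rot': array([ 9.86019534e-01,  1.66626997e-01,  1.05902037e-05, -9.60323130e-04]), 'ft_force': array([-0.48282256, -0.1765239 , -0.67425969]), 'moment': array([ 0.02281354, -0.00827303, -0.0306007 ]), 'grip_force': 0.0, 'grip_width': 0.08697226705109573}
```

View pics/top0.png

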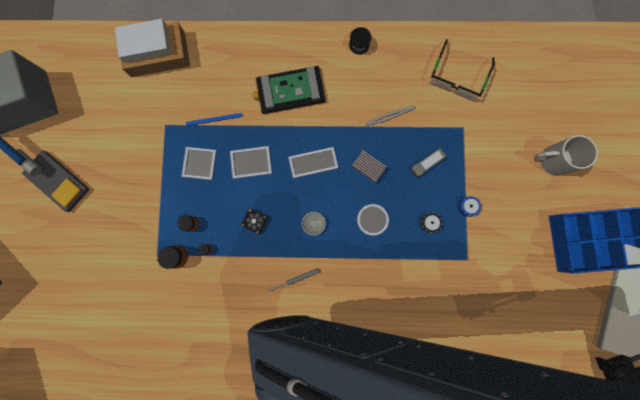

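View pics/scene0.png

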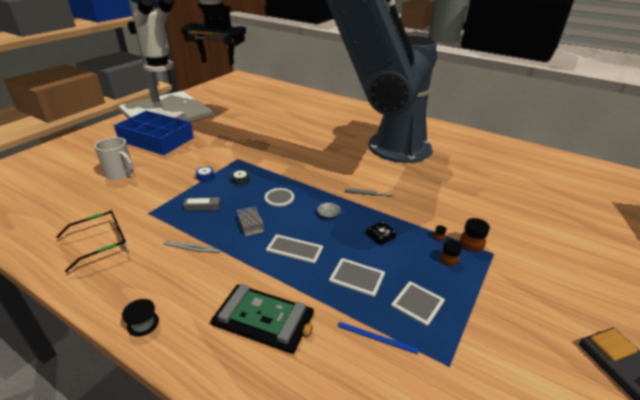

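The top view shows the nests (square 199,163; wide 251,162; long 313,162; round 373,220), heat sink (370,166), battery (429,162), fan (254,221), speaker (432,222), the blue decoy at (471,206) and the middle jar at (188,223). Next I'll measure them.

```bash
cat > h.py <<'E'
import numpy as np,cv2
from rig import robot,camera,camera_info
def f_of(i): return 200/np.tan(np.radians(i["vertical_fov"])/2)
def cloud(d,i):
    f=f_of(i);v,u=np.mgrid[:400,:640]
    P=np.stack([(u-i["cx"])/f*d,(v-i["cy"])/f*d,d],-1);M=i["world_from_camera"]
    return P@M[:3,:3].T+M[:3,3]
def rectify(p,i,x0,x1,y0,y1,h,s=0.5e-3):
    "world plane z=h; row=x0+r*s, col=y0+c*s"
    X,Y=np.meshgrid(np.arange(x0,x1,s),np.arange(y0,y1,s),indexing="ij")
    M=i["world_from_camera"];W=np.stack([X,Y,np.full_like(X,h)],-1)-M[:3,3]
    C=W@M[:3,:3];f=f_of(i)
    return cv2.remap(p,(C[...,0]/C[...,2]*f+i["cx"]).astype(np.float32),(C[...,1]/C[...,2]*f+i["cy"]).astype(np.float32),cv2.INTER_CUBIC)
E
python3 - <<'E'
from h import *
d=np.load("top0_d.npy");p=cv2.imread("pics/top0.png");i=camera_info("top")
P=cloud(d,i)
print("mat z",np.median(P[180:200,220:420,2]),P[180:200,220:420,2].std())
items=dict(nsq=(199,163,.006),nwide=(251,162,.006),nlong=(313,162,.006),heat=(370,166,.028),batt=(429,162,.022),jar=(188,223,.044),fan=(254,221,.02),dish=(314,223,.016),nround=(373,220,.006),spk=(432,222,.024),blue=(471,206,.024))
tiles=[]
for n,(u,v,h) in items.items():
    f=f_of(i);r=i["world_from_camera"][:3,:3]@np.array([(u-i["cx"])/f,(v-i["cy"])/f,1]);o=i["world_from_camera"][:3,3]
    c=o+r*(h-o[2])/r[2]
    R=rectify(p,i,c[0]-.07,c[0]+.07,c[1]-.07,c[1]+.07,h)
    hsv=cv2.cvtColor(R,cv2.COLOR_BGR2HSV); m=((hsv[...,1]<130)|(hsv[...,2]<45)).astype(np.uint8)
    if n=="blue":continue
    m=cv2.morphologyEx(m,cv2.MORPH_OPEN,np.ones((9,9)))
    cs,_=cv2.findContours(m,cv2.RETR_EXTERNAL,2)
    k=min(cs,key=lambda q:-cv2.pointPolygonTest(q,(140,140),True))
    (cx,cy),(w,hh),a=cv2.minAreaRect(k)
    b=cv2.boxPoints(cv2.minAreaRect(k)); e=b[1]-b[0];g=b[2]-b[1]
    L=e if np.linalg.norm(e)>np.linalg.norm(g) else g
    ang=np.arctan2(L[0],L[1]) # col=y,row=x ; long axis direction in world
    print(n,"xy",np.round([c[0]-.07+cy*5e-4,c[1]-.07+cx*5e-4],4),"size mm",round(w/2,1),round(hh/2,1),"long axis world angle",round(float(np.arctan2(L[0],L[1])),3),"toptz",np.round(np.median(P[v-2:v+3,u-2:u+3,2]),3))
    cv2.polylines(R,[k],True,(0,0,255),1);cv2.putText(R,n,(5,20),0,.6,(0,255,255),1)
    tiles.append(cv2.resize(R,(160,160)))
cv2.imwrite("pics/tiles.png",np.vstack([np.hstack(tiles[:5]),np.hstack(tiles[5:])]))
E
```

```text
mat z 0.0007899154662765473 0.06171845270801681
nsq xy [0.6018 0.2928] size mm 84.9 83.2 long axis world angle 1.48 toptz 0.003
nwide xy [0.6058 0.1583] size mm 77.8 106.3 long axis world angle 1.712 toptz 0.003
nlong xy [ 0.6072 -0.0025] size mm 61.8 123.9 long axis world angle 1.804 toptz 0.003
heat xy [ 0.5942 -0.1427] size mm 77.0 53.7 long axis world angle 0.956 toptz 0.025
batt xy [ 0.6064 -0.292 ] size mm 32.1 96.8 long axis world angle 2.191 toptz 0.022
jar xy [0.4436 0.3035] size mm 38.4 42.1 long axis world angle 1.599 toptz 0.045
fan xy [0.454  0.1415] size mm 54.4 51.9 long axis world angle 1.151 toptz 0.02
dish xy [ 0.4502 -0.0065] size mm 60.5 63.5 long axis world angle 1.571 toptz 0.004
nround xy [ 0.4623 -0.1548] size mm 81.5 82.5 long axis world angle 1.571 toptz 0.003
spk xy [ 0.4559 -0.2959] size mm 50.7 56.1 long axis world angle 1.661 toptz 0.023
```

View pics/tiles.png

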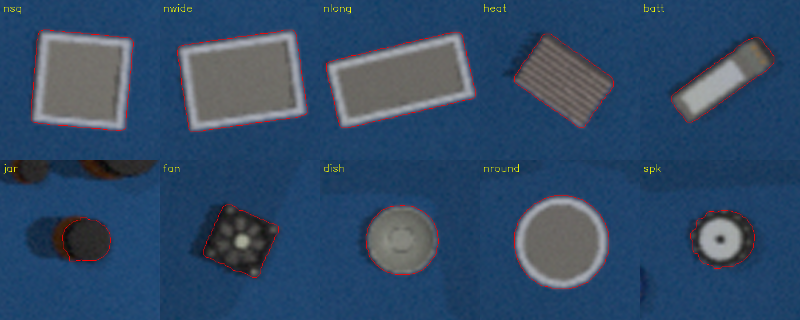

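The contours fit well. Closing angles are: fan -0.42, heat sink -0.615, battery 0.62. Nest yaws are: square -0.09, wide 0.141, long 0.233. I'll move over the fan via a waypoint that keeps clear of the base.

```bash
python3 -m handwheel '{"hand":[1,1,1,1,1,1,1,1,1,1,1,1],"translation":[[40,40,0],[80,80,0],[110,110,0],[140,140,0],[170,170,0],[200,200,0],[230,230,0],[260,255,0],[295,290,0],[295,290,0],[295,290,0],[295,290,0]],"turn":[[0,0,0.1],[0,0,0.2],[0,0,0.3],[0,0,0.4],[0,0,0.5],[0,0,0.6],[0,0,0.7],[0,0,0.816],[0,0,0.816],[0,0,0.816],[0,0,0.816],[0,0,0.816]]}' 20
python3 -m handwheel '{"hand":[1,1,1,1,1,1,1,1,1,1,1,1],"translation":[[-5,40,0],[-10,80,0],[-15,120,0],[-20,160,0],[-25,200,0],[-30,240,0],[-35,280,-10],[-40,320,-20],[-43,360,-30],[-46,400,-40],[-46,441,-42],[-46,441,-42]],"turn":[[0,0,0],[0,0,0],[0,0,0],[0,0,0],[0,0,0],[0,0,0],[0,0,0],[0,0,0],[0,0,0],[0,0,0],[0,0,0],[0,0,0]]}'
python3 -m handwheel '{"hand":[1,1,1],"translation":[[0,0,0],[0,0,0],[0,0,0]],"turn":[[0,0,0],[0,0,0],[0,0,0]]}'
python3 - <<'E'
from h import *
i=camera_info("wrist");p,d=camera("wrist");print(i);cv2.imwrite("pics/w1.png",p[...,::-1])
o=robot.get_obs();print(o["position"],o["tool_rot"],o["q"])
for h in(.02,): cv2.imwrite("pics/w1r.png",rectify(p,i,.394,.514,.08,.2,h)[...,::-1])
E
```

```text
time: 1.1
position: [0.5014, -0.2982, 0.2411]
tool_rot: [0.838, 0.546, -0.0, -0.0]
ft_force: [0.3, -0.4, -0.5]
grip_width: 0.0869
grip_force: 0.0
time: 2.1
position: [0.4528, 0.1453, 0.1988]
tool_rot: [0.838, 0.546, -0.0, -0.001]
ft_force: [1.0, 0.2, 0.9]
grip_width: 0.0871
grip_force: 0.0
time: 2.35
position: [0.4548, 0.1389, 0.1997]
tool_rot: [0.84, 0.543, -0.0, 0.0]
ft_force: [0.3, -0.1, -0.6]
grip_width: 0.087
grip_force: 0.0
{'vertical_fov': 64.47136824278556, 'cx': 319.01048031348444, 'cy': 202.1430537803888, 'world_from_camera': array([[ 9.12475897e-01, -3.94634394e-01, -1.07941800e-01,
         4.84898354e-01],
       [-4.09130187e-01, -8.79837951e-01, -2.41862915e-01,
         2.04540026e-01],
       [ 4.76132545e-04,  2.64856329e-01, -9.64287767e-01,
         3.42878758e-01],
       [ 0.00000000e+00,  0.00000000e+00,  0.00000000e+00,
         1.00000000e+00]])}
[0.45487576 0.13883637 0.19969973] [8.39816611e-01 5.42870152e-01 1.96140217e-05 2.40715933e-04] [ 6.09190817e-02  3.91844495e-01  1.84387741e+00 -5.08677849e-04
  9.05600371e-01  4.84327393e-01]
```

View pics/w1.png

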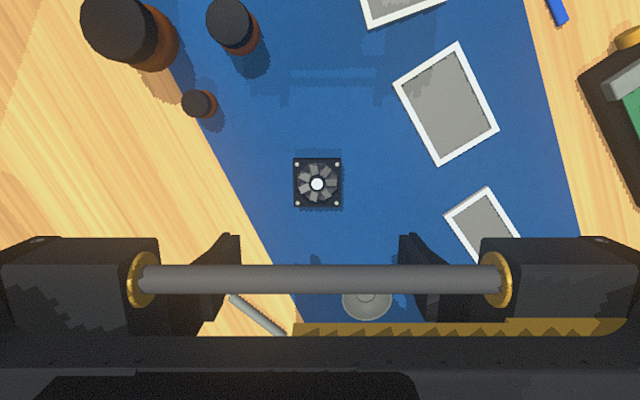

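The wrist view shows the fan square to the fingers at pixel (317,184). I'll measure it and the visible square nest from here.

```bash
cat >> h.py <<'E'
def phi(q): # closing-axis angle, mod pi
    from scipy.spatial.transform import Rotation as R
    y=R.from_quat(q).as_matrix()[:,1]; a=np.arctan2(y[1],y[0]); return (a+np.pi/2)%np.pi-np.pi/2
def measure(p,i,c,h,r=.07,name=None,dark=45,vmin=0,sat=130):
    "p RGB; blob nearest c on plane z=h (not mat-blue); dark<0: no dark pixels"
    R=cv2.cvtColor(rectify(p,i,c[0]-r,c[0]+r,c[1]-r,c[1]+r,h),cv2.COLOR_RGB2BGR)
    hsv=cv2.cvtColor(R,cv2.COLOR_BGR2HSV); m=(((hsv[...,1]<sat)&(hsv[...,2]>vmin))|(hsv[...,2]<dark)).astype(np.uint8)
    m=cv2.morphologyEx(m,cv2.MORPH_OPEN,np.ones((11,11)))
    cs,_=cv2.findContours(m,cv2.RETR_EXTERNAL,2); n=R.shape[0]/2
    k=min(cs,key=lambda q:-cv2.pointPolygonTest(q,(n,n),True))
    rc=cv2.minAreaRect(k);b=cv2.boxPoints(rc);e=b[1]-b[0];g=b[2]-b[1]
    L=e if np.hypot(*e)>np.hypot(*g) else g
    if name: cv2.polylines(R,[k],True,(0,0,255),1);cv2.imwrite(name,R)
    return dict(xy=np.round([c[0]-r+rc[0][1]*5e-4,c[1]-r+rc[0][0]*5e-4],4),size=np.round(np.array(rc[1])/2,1),long=round(float(np.arctan2(L[0],L[1])%np.pi),3))
E
python3 - <<'E'
from h import *
i=camera_info("wrist");p=cv2.imread("pics/w1.png")[...,::-1].copy();o=robot.get_obs()
print(o["position"],phi(o["tool_rot"]))
print("fan",measure(p,i,(.455,.14),.02,.05,"pics/mf.png"))
print("wide",measure(p,i,(.6058,.1583),.006,.065,"pics/mw.png"))
E
```

```text
[0.45487576 0.13883637 0.19969973] -0.4230943541021186
fan {'xy': array([0.4551, 0.1434]), 'size': array([52.5, 50.2]), 'long': 1.153}
wide {'xy': array([0.6065, 0.1584]), 'size': array([ 74.7, 102.2]), 'long': 1.717}
```

```bash
python3 -c "
import cv2,numpy as np
a=cv2.imread('pics/mf.png');b=cv2.imread('pics/mw.png');cv2.imwrite('pics/m1.png',np.hstack([cv2.resize(a,(260,260)),b]))"
```

```text
Traceback (most recent call last):
ValueError: all the input array dimensions except for the concatenation axis must match exactly, but along dimension 0, the array at index 0 has size 260 and the array at index 1 has size 261
```

Wrist and top measurements agree within 2 mm. I'll descend and grip the fan.

```bash
python3 -m handwheel '{"hand":[1,1,1,1,1,1,1,0,0,0,0,0],"translation":[[0,4,-35],[0,4,-70],[0,4,-105],[0,4,-140],[0,4,-165],[0,4,-175],[0,4,-175],[0,4,-175],[0,4,-175],[0,4,-175],[0,4,-175],[0,4,-175]],"turn":[[0,0,0],[0,0,0],[0,0,0],[0,0,0],[0,0,0],[0,0,0],[0,0,0],[0,0,0],[0,0,0],[0,0,0],[0,0,0],[0,0,0]]}' 15
python3 -m handwheel '{"hand":[0,0,0,0,0,0,0,0],"translation":[[0,0,0],[0,0,0],[0,0,0],[0,0,20],[0,0,50],[0,0,75],[0,0,75],[0,0,75]],"turn":[[0,0,0],[0,0,0],[0,0,0],[0,0,0],[0,0,0],[0,0,0],[0,0,0],[0,0,0]]}' 15
```

```text
time: 3.4
position: [0.4551, 0.1449, 0.0257]
tool_rot: [0.839, 0.544, 0.001, 0.001]
ft_force: [0.4, 0.9, 0.0]
grip_width: 0.0614
grip_force: 0.0
time: 4.07
position: [0.4552, 0.1449, 0.1006]
tool_rot: [0.839, 0.544, 0.001, 0.001]
ft_force: [-0.2, -0.4, -1.0]
grip_width: 0.0502
grip_force: 15.0
```

```bash
python3 -m handwheel '{"hand":[0,0,0,0,0,0,0,0,0,0,0,0],"translation":[[30,30,0],[55,55,0],[80,80,0],[105,105,0],[130,130,0],[147,148,0],[147,148,0],[147,148,0],[147,148,-25],[147,148,-50],[147,148,-66],[147,148,-66]],"turn":[[0,0,0.06],[0,0,0.12],[0,0,0.18],[0,0,0.24],[0,0,0.3],[0,0,0.333],[0,0,0.333],[0,0,0.333],[0,0,0.333],[0,0,0.333],[0,0,0.333],[0,0,0.333]]}'
python3 -m handwheel '{"hand":[0,0,0,0],"translation":[[0,0,-3],[0,0,-5],[0,0,-5],[0,0,-5]],"turn":[[0,0,0],[0,0,0],[0,0,0],[0,0,0]]}'
```

```text
time: 5.07
position: [0.5979, 0.2908, 0.0291]
tool_rot: [0.738, 0.675, -0.004, -0.002]
ft_force: [0.4, 0.4, -0.8]
grip_width: 0.0496
grip_force: 15.0
time: 5.4
position: [0.6015, 0.2926, 0.0293]
tool_rot: [0.737, 0.676, 0.0, 0.0]
ft_force: [0.4, 0.4, -0.3]
grip_width: 0.0496
grip_force: 15.0
```

```bash
python3 -m handwheel '{"hand":[0.8,0.8,0.8,0.8,0.8,0.8,0.8,0.8,0.8,0.8],"translation":[[0,0,0],[0,0,0],[0,0,0],[0,0,0],[0,0,10],[0,0,40],[0,0,80],[0,0,120],[0,0,150],[0,0,171]],"turn":[[0,0,0],[0,0,0],[0,0,0],[0,0,0],[0,0,0],[0,0,0],[0,0,0],[0,0,0],[0,0,0],[0,0,0]]}'
python3 -m handwheel '{"hand":[1,1,1,1,1,1,1,1,1,1,1,1],"translation":[[0,-40,0],[0,-80,0],[0,-120,0],[0,-160,0],[0,-200,0],[0,-240,0],[0,-280,0],[0,-320,0],[0,-360,0],[-3,-400,0],[-8,-435,0],[-8,-435,0]],"turn":[[0,0,-0.05],[0,0,-0.1],[0,0,-0.15],[0,0,-0.2],[0,0,-0.25],[0,0,-0.3],[0,0,-0.35],[0,0,-0.4],[0,0,-0.45],[0,0,-0.5],[0,0,-0.525],[0,0,-0.525]]}'
python3 -m handwheel '{"hand":[1,1,1],"translation":[[0,0,0],[0,0,0],[0,0,0]],"turn":[[0,0,0],[0,0,0],[0,0,0]]}'
python3 - <<'E'
from h import *
i=camera_info("wrist");p,d=camera("wrist");cv2.imwrite("pics/w2.png",p[...,::-1])
o=robot.get_obs();print(o["position"],phi(o["tool_rot"]))
print("heat",measure(p,i,(.594,-.143),.028,.065,"pics/mh.png"))
p,d=camera("top");cv2.imwrite("pics/t2.png",p[...,::-1]);print(measure(p,camera_info("top"),(.6018,.2928),.006,.065))
cv2.imwrite("pics/t2r.png",np.hstack([cv2.resize(rectify(p,camera_info("top"),.54,.66,.23,.35,.02)[...,::-1],(400,400)),cv2.resize(cv2.imread("pics/mh.png"),(400,400))]))
E
```

```text
time: 6.23
position: [0.6028, 0.2933, 0.2046]
tool_rot: [0.737, 0.676, 0.003, 0.001]
ft_force: [-0.0, 0.2, 0.8]
grip_width: 0.0698
grip_force: 0.0
time: 7.23
position: [0.5934, -0.1495, 0.2006]
tool_rot: [0.889, 0.458, -0.0, 0.002]
ft_force: [0.7, -0.1, -1.3]
grip_width: 0.0871
grip_force: 0.0
time: 7.48
position: [0.5933, -0.1409, 0.1998]
tool_rot: [0.887, 0.462, 0.0, -0.0]
ft_force: [-0.4, 0.8, 0.2]
grip_width: 0.0872
grip_force: 0.0
[ 0.59335492 -0.14060683  0.19978239] -0.6099024610471735
heat {'xy': array([ 0.5992, -0.1405]), 'size': array([70.8, 46. ]), 'long': 0.962}
{'xy': array([0.6017, 0.2927]), 'size': array([85.2, 83.6]), 'long': 1.48}
```

View pics/t2r.png

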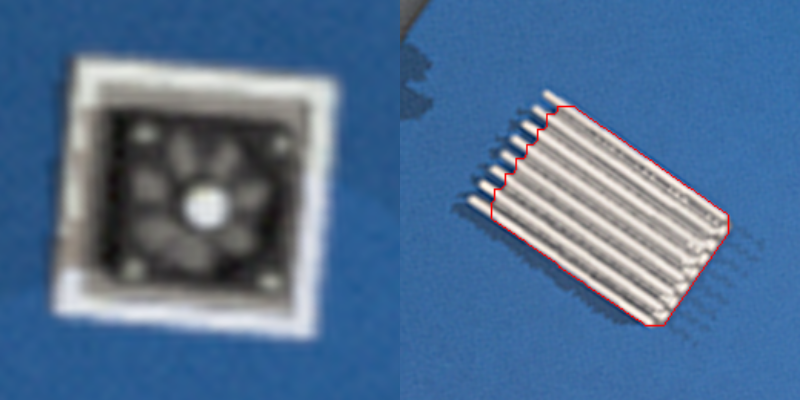

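The fan sits well inside its nest with a gap all round. The heat sink is in view, with a corner-based centre at about (0.596, -0.143).

```bash
python3 -m handwheel '{"hand":[1,1,1,1,1,1,1,0,0,0,0,0],"translation":[[3,-1,-35],[3,-1,-70],[3,-1,-105],[3,-1,-140],[3,-1,-165],[3,-1,-175],[3,-1,-175],[3,-1,-175],[3,-1,-175],[3,-1,-175],[3,-1,-175],[3,-1,-175]],"turn":[[0,0,0],[0,0,0],[0,0,0],[0,0,0],[0,0,0],[0,0,0],[0,0,0],[0,0,0],[0,0,0],[0,0,0],[0,0,0],[0,0,0]]}' 25
python3 -m handwheel '{"hand":[0,0,0,0,0,0,0,0,0],"translation":[[0,0,0],[0,0,0],[0,0,0],[0,0,0],[0,0,20],[0,0,50],[0,0,75],[0,0,75],[0,0,75]],"turn":[[0,0,0],[0,0,0],[0,0,0],[0,0,0],[0,0,0],[0,0,0],[0,0,0],[0,0,0],[0,0,0]]}' 25
```

```text
time: 8.58
position: [0.5971, -0.1436, 0.026]
tool_rot: [0.887, 0.461, 0.001, 0.001]
ft_force: [-0.4, -0.3, 0.4]
grip_width: 0.0617
grip_force: 0.0
time: 9.33
position: [0.5972, -0.1436, 0.1007]
tool_rot: [0.887, 0.461, 0.001, 0.001]
ft_force: [-0.8, 0.6, -1.6]
grip_width: 0.0438
grip_force: 25.0
```

```bash
python3 -m handwheel '{"hand":[0,0,0,0,0,0,0,0,0,0,0,0],"translation":[[1,30,0],[2,60,0],[3,90,0],[4,120,0],[5,150,0],[6,180,0],[7,210,0],[8,240,0],[9,270,0],[9,290,0],[9,302,0],[9,302,0]],"turn":[[0,0,0.08],[0,0,0.16],[0,0,0.24],[0,0,0.32],[0,0,0.4],[0,0,0.48],[0,0,0.56],[0,0,0.64],[0,0,0.72],[0,0,0.756],[0,0,0.756],[0,0,0.756]]}'
python3 -m handwheel '{"hand":[0,0,0,0,0,0,0,0],"translation":[[0,0,0],[0,0,-25],[0,0,-50],[0,0,-65],[0,0,-71],[0,0,-71],[0,0,-71],[0,0,-71]],"turn":[[0,0,0],[0,0,0],[0,0,0],[0,0,0],[0,0,0],[0,0,0],[0,0,0],[0,0,0]]}'
```

```text
time: 10.33
position: [0.6039, 0.1611, 0.0978]
tool_rot: [0.654, 0.757, -0.001, -0.001]
ft_force: [0.5, 0.5, -2.4]
grip_width: 0.0438
grip_force: 25.0
time: 11.0
position: [0.6059, 0.1575, 0.0288]
tool_rot: [0.655, 0.756, 0.0, 0.0]
ft_force: [0.4, 0.4, -2.0]
grip_width: 0.0438
grip_force: 25.0
```

```bash
python3 -m handwheel '{"hand":[0.8,0.8,0.8,0.8,0.8,0.8,0.8,0.8,0.8,0.8],"translation":[[0,0,0],[0,0,0],[0,0,0],[0,0,0],[0,0,10],[0,0,40],[0,0,80],[0,0,120],[0,0,150],[0,0,171]],"turn":[[0,0,0],[0,0,0],[0,0,0],[0,0,0],[0,0,0],[0,0,0],[0,0,0],[0,0,0],[0,0,0],[0,0,0]]}'
python3 -m handwheel '{"hand":[1,1,1,1,1,1,1,1,1,1,1,1],"translation":[[-10,-38,0],[-22,-76,0],[-34,-114,0],[-46,-152,0],[-58,-190,0],[-70,-228,0],[-82,-266,0],[-94,-304,0],[-106,-342,0],[-120,-380,0],[-134,-418,0],[-149,-455,0]],"turn":[[0,0,0],[0,0,0],[0,0,0],[0,0,0],[0,0,0],[0,0,0],[0,0,0],[0,0,0],[0,0,0],[0,0,0],[0,0,0],[0,0,0]]}'
python3 -m handwheel '{"hand":[1,1,1,1],"translation":[[0,0,0],[0,0,0],[0,0,0],[0,0,0]],"turn":[[0,0,0],[0,0,0],[0,0,0],[0,0,0]]}'
python3 - <<'E'
from h import *
i=camera_info("wrist");p,d=camera("wrist");cv2.imwrite("pics/w3.png",p[...,::-1])
o=robot.get_obs();print(o["position"],phi(o["tool_rot"]))
print("spk",measure(p,i,(.456,-.296),.024,.05,"pics/ms.png"))
a=cv2.resize(cv2.imread("pics/ms.png"),(400,400))
p,d=camera("top");cv2.imwrite("pics/t3.png",p[...,::-1])
cv2.imwrite("pics/t3r.png",np.hstack([cv2.resize(rectify(p,camera_info("top"),.54,.67,.09,.22,.02)[...,::-1],(400,400)),a]))
E
```

```text
time: 11.83
position: [0.6068, 0.1591, 0.2044]
tool_rot: [0.654, 0.756, 0.002, 0.002]
ft_force: [0.2, -1.0, 0.0]
grip_width: 0.0696
grip_force: 0.0
time: 12.83
position: [0.4557, -0.2981, 0.2005]
tool_rot: [0.654, 0.756, -0.0, 0.001]
ft_force: [-0.1, -0.1, 0.5]
grip_width: 0.0874
grip_force: 0.0
time: 13.17
position: [0.4565, -0.2947, 0.1998]
tool_rot: [0.654, 0.757, 0.0, -0.0]
ft_force: [-0.8, 0.1, -0.2]
grip_width: 0.0876
grip_force: 0.0
[ 0.45672461 -0.29456236  0.19974396] 0.14609544271458885
spk {'xy': array([ 0.4566, -0.2966]), 'size': array([49.3, 52.6]), 'long': 1.648}
```

View pics/t3r.png

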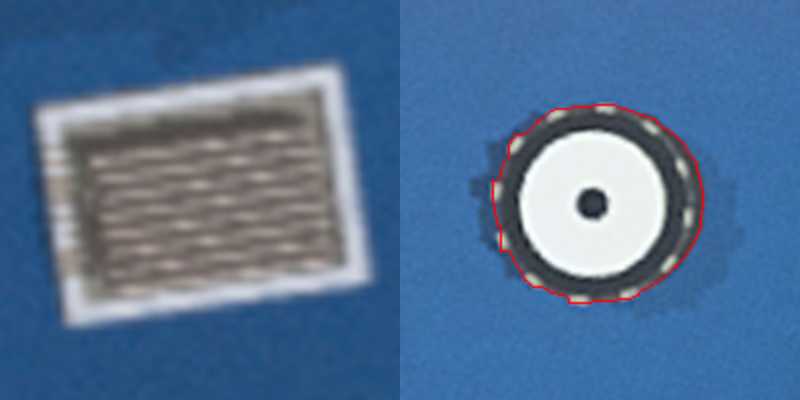

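The heat sink is inside its nest. The speaker is at (0.4568, -0.298) and is dark with a pale cone, so it's the right one.

```bash
python3 -m handwheel '{"hand":[1,1,1,1,1,1,1,0,0,0,0,0],"translation":[[0,-3,-35],[0,-3,-70],[0,-3,-105],[0,-3,-140],[0,-3,-165],[0,-3,-175],[0,-3,-175],[0,-3,-175],[0,-3,-175],[0,-3,-175],[0,-3,-175],[0,-3,-175]],"turn":[[0,0,0],[0,0,0],[0,0,0],[0,0,0],[0,0,0],[0,0,0],[0,0,0],[0,0,0],[0,0,0],[0,0,0],[0,0,0],[0,0,0]]}' 25
python3 -m handwheel '{"hand":[0,0,0,0,0,0,0,0,0],"translation":[[0,0,0],[0,0,0],[0,0,0],[0,0,0],[0,0,20],[0,0,50],[0,0,75],[0,0,75],[0,0,75]],"turn":[[0,0,0],[0,0,0],[0,0,0],[0,0,0],[0,0,0],[0,0,0],[0,0,0],[0,0,0],[0,0,0]]}' 25
```

```text
time: 14.27
position: [0.457, -0.2998, 0.0258]
tool_rot: [0.654, 0.756, -0.0, 0.001]
ft_force: [-0.1, 0.1, -0.3]
grip_width: 0.0615
grip_force: 0.0
time: 15.02
position: [0.4569, -0.2998, 0.1005]
tool_rot: [0.654, 0.756, -0.0, 0.001]
ft_force: [-0.9, -0.1, -2.1]
grip_width: 0.0493
grip_force: 25.0
```

```bash
python3 -m handwheel '{"hand":[0,0,0,0,0,0,0,0,0,0,0,0],"translation":[[1,30,0],[2,60,0],[3,90,0],[4,120,0],[5,144,0],[5,144,0],[5,144,0],[5,144,-25],[5,144,-50],[5,144,-66],[5,144,-71],[5,144,-71]],"turn":[[0,0,0],[0,0,0],[0,0,0],[0,0,0],[0,0,0],[0,0,0],[0,0,0],[0,0,0],[0,0,0],[0,0,0],[0,0,0],[0,0,0]]}'
python3 -m handwheel '{"hand":[0,0,0],"translation":[[0,0,0],[0,0,0],[0,0,0]],"turn":[[0,0,0],[0,0,0],[0,0,0]]}'
```

```text
time: 16.02
position: [0.461, -0.1564, 0.0275]
tool_rot: [0.655, 0.756, -0.0, -0.001]
ft_force: [0.8, -0.1, -1.7]
grip_width: 0.0493
grip_force: 25.0
time: 16.27
position: [0.4615, -0.1559, 0.0284]
tool_rot: [0.655, 0.756, 0.0, 0.0]
ft_force: [0.3, 0.9, -2.3]
grip_width: 0.049
grip_force: 25.0
```

```bash
python3 -m handwheel '{"hand":[0.8,0.8,0.8,0.8,0.8,0.8,0.8,0.8,0.8,0.8],"translation":[[0,0,0],[0,0,0],[0,0,0],[0,0,0],[0,0,10],[0,0,40],[0,0,80],[0,0,120],[0,0,150],[0,0,171]],"turn":[[0,0,0],[0,0,0],[0,0,0],[0,0,0],[0,0,0],[0,0,0],[0,0,0],[0,0,0],[0,0,0],[0,0,0]]}'
python3 -m handwheel '{"hand":[1,1,1,1,1,1,1,1,1,1,1,1],"translation":[[25,-25,0],[50,-50,0],[75,-75,0],[100,-100,0],[125,-120,0],[145,-137,0],[145,-137,0],[145,-137,0],[145,-137,0],[145,-137,0],[145,-137,0],[145,-137,0]],"turn":[[0,0,0.1],[0,0,0.2],[0,0,0.3],[0,0,0.4],[0,0,0.475],[0,0,0.475],[0,0,0.475],[0,0,0.475],[0,0,0.475],[0,0,0.475],[0,0,0.475],[0,0,0.475]]}'
python3 - <<'E'
from h import *
i=camera_info("wrist");p,d=camera("wrist");cv2.imwrite("pics/w4.png",p[...,::-1])
o=robot.get_obs();print(o["position"],phi(o["tool_rot"]))
print("bat",measure(p,i,(.606,-.292),.022,.065,"pics/mb.png"))
a=cv2.resize(cv2.imread("pics/mb.png"),(400,400))
p,d=camera("top");cv2.imwrite("pics/t4.png",p[...,::-1])
cv2.imwrite("pics/t4r.png",np.hstack([cv2.resize(rectify(p,camera_info("top"),.4,.53,-.22,-.09,.02)[...,::-1],(400,400)),a]))
E
```

```text
time: 17.1
position: [0.4622, -0.1556, 0.2036]
tool_rot: [0.654, 0.756, 0.0, 0.003]
ft_force: [-0.2, 0.0, -0.9]
grip_width: 0.0699
grip_force: 0.0
time: 18.1
position: [0.6058, -0.2915, 0.1999]
tool_rot: [0.458, 0.889, 0.0, -0.0]
ft_force: [-0.4, 0.4, 0.7]
grip_width: 0.0869
grip_force: 0.0
[ 0.60594434 -0.29165181  0.19991831] 0.6193445927204451
bat {'xy': array([ 0.6085, -0.2932]), 'size': array([29.8, 91.3]), 'long': 2.2}
```

View pics/t4r.png

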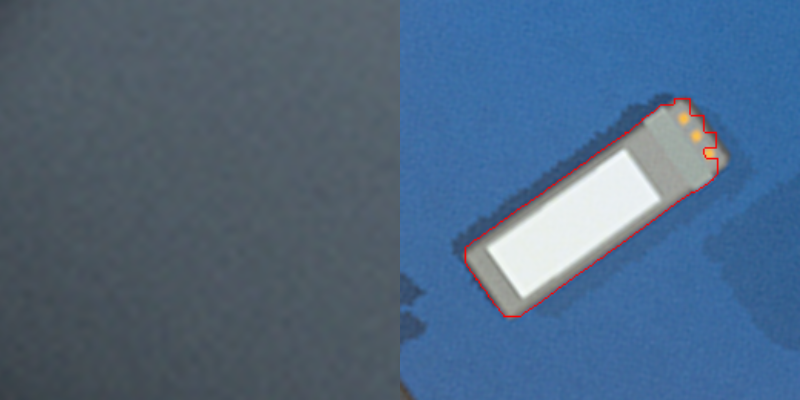

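The arm hides the round nest in the top view, so I'll check that later. The battery is well centred, so I'll grip it.

```bash
python3 -m handwheel '{"hand":[1,1,1,1,1,1,1,0,0,0,0,0],"translation":[[2,-1,-35],[2,-1,-70],[2,-1,-105],[2,-1,-140],[2,-1,-165],[2,-1,-175],[2,-1,-175],[2,-1,-175],[2,-1,-175],[2,-1,-175],[2,-1,-175],[2,-1,-175]],"turn":[[0,0,0],[0,0,0],[0,0,0],[0,0,0],[0,0,0],[0,0,0],[0,0,0],[0,0,0],[0,0,0],[0,0,0],[0,0,0],[0,0,0]]}' 25
python3 -m handwheel '{"hand":[0,0,0,0,0,0,0,0,0,0,0],"translation":[[0,0,0],[0,0,0],[0,0,0],[0,0,0],[0,0,0],[0,0,0],[0,0,20],[0,0,50],[0,0,75],[0,0,75],[0,0,75]],"turn":[[0,0,0],[0,0,0],[0,0,0],[0,0,0],[0,0,0],[0,0,0],[0,0,0],[0,0,0],[0,0,0],[0,0,0],[0,0,0]]}' 25
```

```text
time: 19.2
position: [0.609, -0.2937, 0.026]
tool_rot: [0.458, 0.889, -0.0, 0.001]
ft_force: [0.6, 0.0, -0.8]
grip_width: 0.0616
grip_force: 0.0
time: 20.12
position: [0.6092, -0.2938, 0.101]
tool_rot: [0.458, 0.889, -0.0, 0.002]
ft_force: [-0.6, 0.2, -2.7]
grip_width: 0.0275
grip_force: 25.0
```

Gripped. The shift to the long nest is (-2, +291) mm, with a turn of -0.388.

```bash
python3 -m handwheel '{"hand":[0,0,0,0,0,0,0,0,0,0,0,0],"translation":[[0,30,0],[0,60,0],[0,90,0],[0,120,0],[0,150,0],[0,180,0],[-1,210,0],[-1,240,0],[-2,270,0],[-2,291,0],[-2,291,0],[-2,291,0]],"turn":[[0,0,-0.05],[0,0,-0.1],[0,0,-0.15],[0,0,-0.2],[0,0,-0.25],[0,0,-0.3],[0,0,-0.35],[0,0,-0.388],[0,0,-0.388],[0,0,-0.388],[0,0,-0.388],[0,0,-0.388]]}'
python3 -m handwheel '{"hand":[0,0,0,0,0,0,0,0],"translation":[[0,0,0],[0,0,-25],[0,0,-50],[0,0,-65],[0,0,-71],[0,0,-71],[0,0,-71],[0,0,-71]],"turn":[[0,0,0],[0,0,0],[0,0,0],[0,0,0],[0,0,0],[0,0,0],[0,0,0],[0,0,0]]}'
python3 -m handwheel '{"hand":[0.5,0.5,0.5,0.5,0.5,0.5,0.5,0.5,0.5,0.5,0.5,0.5],"translation":[[0,0,0],[0,0,0],[0,0,0],[0,0,0],[0,0,10],[0,0,40],[0,0,80],[0,0,120],[0,0,150],[0,0,190],[0,0,220],[0,0,220]],"turn":[[0,0,0],[0,0,0],[0,0,0],[0,0,0],[0,0,0],[0,0,0],[0,0,0],[0,0,0],[0,0,0],[0,0,0],[0,0,0],[0,0,0]]}'
python3 -m handwheel '{"hand":[1,1,1,1,1,1,1,1,1,1,1,1],"translation":[[0,-40,0],[0,-80,0],[-20,-120,0],[-50,-150,0],[-80,-180,0],[-110,-210,0],[-140,-240,0],[-165,-270,0],[-190,-300,0],[-215,-330,0],[-240,-360,0],[-260,-390,0]],"turn":[[0,0,0],[0,0,0],[0,0,0],[0,0,0],[0,0,0],[0,0,0],[0,0,0],[0,0,0],[0,0,0],[0,0,0],[0,0,0],[0,0,0]]}'
python3 -m handwheel '{"hand":[1,1,1,1,1,1,1,1],"translation":[[-25,-30,0],[-50,-60,0],[-75,-90,0],[-100,-120,0],[-110,-150,0],[-120,-180,0],[-130,-200,0],[-130,-200,0]],"turn":[[0,0,0],[0,0,0],[0,0,0],[0,0,0],[0,0,0],[0,0,0],[0,0,0],[0,0,0]]}'
python3 - <<'E'
from h import *
for n in("top","scene"):
    p,d=camera(n);cv2.imwrite(f"pics/{n}5.png",p[...,::-1])
    if n=="top": cv2.imwrite("pics/t5c.png",cv2.resize(p[110:270,150:490,::-1],(800,376),interpolation=cv2.INTER_CUBIC))
    else: cv2.imwrite("pics/s5c.png",cv2.resize(p[150:340,180:500,::-1],(800,475),interpolation=cv2.INTER_CUBIC))
E
```

```text
time: 21.12
position: [0.6049, -0.0008, 0.0978]
tool_rot: [0.62, 0.785, -0.001, -0.002]
ft_force: [-1.0, 0.1, -1.3]
grip_width: 0.028
grip_force: 25.0
time: 21.78
position: [0.6068, -0.0033, 0.0286]
tool_rot: [0.621, 0.783, 0.0, 0.0]
ft_force: [-0.0, 0.5, -2.0]
grip_width: 0.0279
grip_force: 25.0
time: 22.78
position: [0.6103, -0.0027, 0.2571]
tool_rot: [0.621, 0.784, 0.004, 0.007]
ft_force: [0.9, -0.2, 0.9]
grip_width: 0.0435
grip_force: 0.0
time: 23.78
position: [0.3442, -0.3929, 0.2489]
tool_rot: [0.621, 0.784, -0.0, -0.0]
ft_force: [0.9, -0.6, -0.4]
grip_width: 0.0868
grip_force: 0.0
time: 24.45
position: [0.2138, -0.5968, 0.2487]
tool_rot: [0.622, 0.783, -0.002, 0.001]
ft_force: [0.2, 0.2, 1.3]
grip_width: 0.0868
grip_force: 0.0
```

View pics/t5c.png

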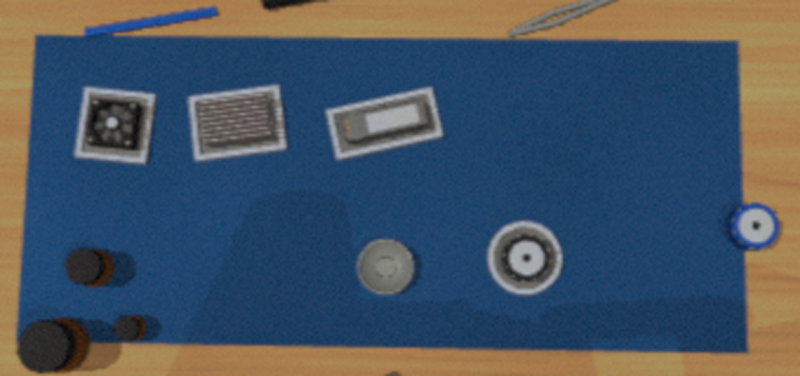

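View pics/s5c.png

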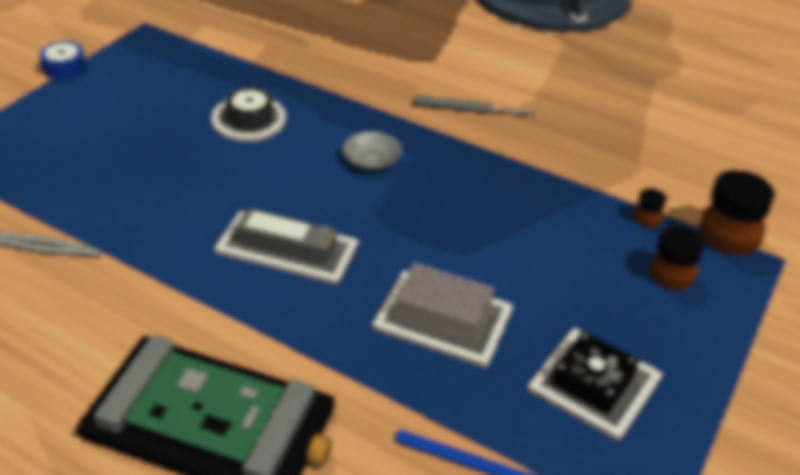

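Both views show all four parts inside their nests, with the jars, dish and decoy undisturbed. One numeric check on height and flatness before handing in.

```bash
python3 - <<'E'
from h import *
p,d=camera("top");i=camera_info("top");P=cloud(d,i)
for n,c,yaw,hx,hy,zt,rx,ry in[("fan",(.6018,.2928),-.09,25,25,.023,33,33),("heat",(.6062,.1584),.144,22,36,.031,30,44),("spk",(.4623,-.1548),0,25,25,.027,33,33),("bat",(.6072,-.0025),.233,14,45,.025,22,53)]:
    D=(P[...,:2]-c)@np.array([[np.cos(yaw),-np.sin(yaw)],[np.sin(yaw),np.cos(yaw)]])*1e3
    m=(abs(D[...,0])<40)&(abs(D[...,1])<60)&(P[...,2]>.014); q=D[m];z=P[m][:,2]*1e3
    t=z>zt*1e3-6; A=np.c_[q[t],np.ones(t.sum())];s=np.linalg.lstsq(A,z[t],rcond=None)[0]
    print(n,"x",np.percentile(q[t][:,0],[1,99]).round(1),"y",np.percentile(q[t][:,1],[1,99]).round(1),"z",np.median(z[t]).round(1),"slope",s[:2].round(3),"recess",rx,ry)
E
```

```text
fan x [-25.3  25.1] y [-28.3  22.6] z 22.4 slope [ 0.004 -0.009] recess 33 33
heat x [-22.7  21.6] y [-37.5  33.4] z 30.0 slope [ 0.002 -0.002] recess 30 44
spk x [-24.9  21.9] y [-23.   23.3] z 25.8 slope [0.012 0.004] recess 33 33
bat x [-15.   12.6] y [-46.   41.5] z 25.0 slope [0.025 0.001] recess 22 53
```

All four parts lie flat and within their recesses with at least 4 mm to spare. Handing in.

```bash
python3 -c "from rig import hand_in; print(hand_in())"
```

```text
the job is handed in; nothing more can be done
None
```

The fan, heat sink, speaker and battery pack each lie flat inside their own nests, the amber jar was left where it stood, and the job is handed in at about 25 s of the 99 s allowed.

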